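Power the decanter swirler and seat the decanter

TASK

Get the cordless decanter swirler ready for service: squeeze the two side catches of the charged battery pack, draw it off the charger, and slide it nose first along the dovetail of the swirler's bay until it is fully home and both catches have clicked out. Only then lift the round-bottomed decanter off its slate and lower it gently into the dish on top of the swirler, so that it sits centred and upright. Leave the wine glass, the wine bottle and the steel cup where they stand.

Things in the scene. Friction and masses are not known exactly. Their poses are not given: they have to be found in the camera images.
- pack: Black battery pack, 90 mm long (x), 54 wide (y), 63 high with its rib, 0.34 kg, docked on the charger. Origin: middle of its underside; +x to its nose, z up. Foot: male dovetail, z 0 to 9, 46 mm wide below, 36 above; its last 12 mm at the nose taper 2.5 mm a side and rise 1.5 mm. Body z 9 to 39. It also stands steadily on its foot on the bar.
- pack_rib (a point): Grip rib across the pack's tail, for carrying and pushing: 14 mm thick along the pack's x, 44 mm wide along y, z 39 to 63 mm of the pack; the body top (z 39) is clear before and behind it. This point: rib centre, (-30, 0, 54) mm in the pack's frame, 9 mm below the rib's top.
- pack_pads (a point): Middle between the finger pads of the two grey side catches, (2, 0, 27) mm in the pack's frame. Each pad is 34 mm long (x), 22 mm high, on the pack's sides: 64 mm over both with the catches out, about 55 mm pressed. On the charger the space beside the pads is free.
- left_catch (a joint): Inward travel of the catch on the pack's +y side, m: 0 out (clicked), 0.0048 fully pressed; 1.2 N starts it, 3.2 N presses it fully. Its hook, pack x 36 to 45, bevelled in front, square behind, rides over a stop by itself when the pack is pushed in (about 10 N for both) and lets it out only while both are pressed nearly fully, over the first 15 mm.
- right_catch (a joint): The same for the catch on the pack's -y side.
- charger: Low metal charging base fixed to the bar. Origin on the bar below the docked pack's middle; the pack comes off along the charger's -x. Floor 10 mm high, x -40 to 45 mm, y +-39. Dovetail rails, 7.5 mm above the floor, x -20 to 45, play 1.3 mm a side: the pack is free once drawn back 65 mm. Catch stops at x 22 to 35, y +-29 to 37, up to z 30. Head block x 45 to 79, up to z 50.
- charger_seat (a point): Where the pack's origin stands on the charger when docked, 10 mm above the bar.
- swirler: Plain metal cordless swirler fixed to the bar: round drum 116 mm across, 64 mm high, dished on top, with a battery bay along its -x; the pack goes in along its +x. Origin on the bar below the drum's axis, z up. Bay cheeks, 7 mm thick, inner faces y +-34.5 mm, up to z 40, at x -154 to -118 and from x -77 on: fingers on the catches cannot follow the pack in. Above it is open.
- bay_mouth (a point): Start of the bay's dovetail rails, on the bay floor 12 mm above the bar: (-124, 0, 12) mm in the swirler's frame, same axes. The floor runs 31 mm further to -x as an open landing for the pack's nose. Rails: 7.5 mm above the floor, 65 mm long, play 1.3 mm a side and 2 mm upwards.
- bay_seat (a point): Where the pack's origin stands when fully home, nose on the end wall: (-104, 0, 12) mm in the swirler's frame, same axes. Latched, the pack keeps up to 1.5 mm of play along -x.
- dish (a point): Where the decanter's origin rests when seated: on the drum's axis, 47.5 mm above the bar, the dish's flat floor. The dish is 84 mm across at its rim, 63 mm above the bar; its 45 degree wall guides the round base to the middle, within 1.5 mm, until the base's flat rests on the floor.
- decanter: Clear glass decanter with a round bottom, 96 mm across, 160 mm high, 0.30 kg. Origin: centre of the small flat (44 mm across) under its base, z up its axis. Neck 28 to 30 mm across from z 112 to 150 mm, lip 36 mm across at z 160: pinch the neck from above. It stands on a slate coaster.
- slate: Dark slate coaster, 67 mm square, 6 mm thick, fixed to the bar, origin at the middle of its underside. The decanter stands on it.
- wine_glass: Wine glass upside down on the bar, 81 mm across, 202 mm high, origin at the middle of its underside. To be left alone.
- wine_bottle: Half-bottle of wine, 58 mm across, 235 mm high, origin at the middle of its underside. To be left alone.
- steel_cup: Steel cup with a strap handle, 58 x 79 mm, 92 mm high, origin at its underside. To be left alone.
There are look-alikes about, which are no part of the job. Leave any green look-alike of the charger alone.

How it is judged (in metres and radians):
On the way, in this order (a step that is already met when the one before it is completed fails the run):
1. the pack has come off the charger (distance between pack and charger_seat above 0.075 m), for 0.1 s.
2. the pack is fully home in the bay with both catches out, while the decanter is still off the swirler (x of pack in the frame of bay_seat between -0.004 and 0.004 m and y of pack in the frame of bay_seat between -0.004 and 0.004 m and z of pack in the frame of bay_seat between -0.003 and 0.004 m and angle between the x axis of pack and the x axis of swirler, either way round below 0.08 rad and x of pack_rib in the frame of bay_seat below -0.02 m and value of joint each of left_catch, right_catch below 0.0015 m and horizontal distance between decanter and dish above 0.08 m), for 0.2 s.
At the end, for the whole second after the job is handed in: Pack at the bay seat within 4 mm and in line, nose inwards, both catches out (under 1.5 mm); decanter resting in the dish within 5 mm of its seat, tilted under 0.08 rad, all at rest; glass, bottle and cup within 30 mm of their starts (x of pack in the frame of bay_seat between -0.004 and 0.004 m and y of pack in the frame of bay_seat between -0.004 and 0.004 m and z of pack in the frame of bay_seat between -0.003 and 0.004 m and angle between the x axis of pack and the x axis of swirler, either way round below 0.08 rad and x of pack_rib in the frame of bay_seat below -0.02 m and value of joint each of left_catch, right_catch below 0.0015 m and distance between decanter and dish below 0.005 m and angle between decanter's own z axis and vertical below 0.08 rad and linear speed of each of decanter, pack below 0.02 m/s and contact force between decanter and swirler above 0.5 N and distance of each of wine_glass, wine_bottle, steel_cup from where it was at the start of the episode below 0.03 m); the robot touches nothing.
It fails at once if the decanter is banged down on the swirler (over 45 N) (contact force between decanter and swirler above 45 N).
It fails at once if the decanter is tipped over (past 0.7 rad) (angle between decanter's own z axis and vertical above 0.7 rad).
It fails at once if the glass, the bottle or the cup is shifted more than 30 mm (distance of any of wine_glass, wine_bottle, steel_cup from where it was at the start of the episode above 0.03 m).
It also fails if it takes over 72 s, if anything falls off the work surface, if the arm or the gripper's body presses on something with over 40 N, if the wrist force passes 120 N, or if a joint passes its speed limit or range.

ROBOT

A 6-joint arm with a two-finger parallel gripper is mounted at the origin on a cart in front of the work surface, level with it; the furniture and walls round the work are solid. World frame = base frame: x ahead of the robot, y to its left, z up, the work surface at z = 0. Lengths are in mm, angles in rad, forces in N, time in s.
With the tool pointing down it reaches from about 400 to 825 mm from the base axis. Payload 7 kg.
Tool frame: the origin (TCP) lies midway between the tips of the shut fingers; the grasp point (between the pads) lies 19 mm behind it; z points along the fingers, y is the direction in which the jaws open and shut (so a half turn about z gives the same grasp; the last joint's range is limited). The gripper opens to 88 mm and grips with 3 to 60 N. Pads are 19 mm wide; open, the fingers measure 130 mm over their backs; the gripper's body (78 mm by 193 mm) begins 47 mm behind the grasp point.
Start: joints at [-0.839, 0.359, 0.012, 0, -1.224, -0.288], TCP at [289.799, -609.6, 226.561] pointing down, gripper open.
Joint ranges: [-3.07, 3.07], [-1.43, 2.12], [-1.02, 1.25], [-3.03, 1.67], [-3.05, -0], [-3.03, 3.03]. Speed limits (rad/s): [2.39, 2.39, 3.01, 3.14, 3.14, 3.14].

INTERFACE

Orientations are given as a unit quaternion [x, y, z, w].
In Python, from cell import robot gives the robot as it stands.
- The arm moves only by the tool play_rows, never from a script. Its argument "commands" is text: rows parted by semicolons, each of 5 numbers parted by spaces: the closure, from -1 (fully open) to 1 (shut), then the shift along the world's x, y, z in m, then the turn about the world's z in degrees. In form: gripper tx ty tz turn; .... A call has 1 to 8 rows; each row is the pose to reach, as a shift and turn from the pose commanded when the call began; what a row does not reach only later rows make up. A row lasts 1/8 s, in which the tool goes at most 62.5 mm and 10.7 degrees, less where a joint would pass 70% of its speed; a pose out of reach is approached as far as the arm can. A call with a gripper value outside its range is refused whole. The fingers move at their own pace and stop on an object; "newtons" is the grip in N (left out, the last holds). Time passes only in rows, so rows that repeat a pose let the fingers close. It gives the time, the measured TCP pose, the force and the opening at its end, in the units of the state.
- robot.get_obs(): the state, without advancing time (a new reading comes with each control period).
- robot.snapshot(name): name is "scene" or "top" or "wrist"; returns the picture (480x640x3 uint8, red, green, blue); there is no depth.
- robot.calibration(name): a dict with "intrinsics" (3x3 intrinsics, pixels), "origin" and "orientation" of the camera in the world; the wrist camera has in their place "T_tool_cam" (4x4, takes a point from camera to tool coordinates, whose origin is the TCP and whose axes are the flange's). Camera axes: x right, y down, z forward; pixel columns grow to the right and rows downward; lengths in mm; the calibration is good to about 2 mm. A picture is of the moment at which its call begins: read the wrist's pose just before it. calibration takes no time and is no camera call.
- robot.sign_off(): hands the job in, once; it reports no verdict.
Trained networks look in the newest picture that a camera, given by its name, has taken for a name from the list of things; names that differ only in an ending like _2 or _b are one class to them, and where a whole thing is asked for, a point or a joint stands for the part that bears it (a point fixed in the world has none). Each returns a list of dicts, best first, with "p" (0 to 1); they miss things now and then, are a little off and sometimes report something else, mostly with a low value. They report only what shows in the picture. A call takes as long as a camera call. They do not tell look-alikes from the thing itself.
- robot.cut_out(camera, name): "pixels" (480x640 bool, what is visible of it) and "rect" ([left, top, right, bottom] in pixels, round what is visible of it).
The state is a dict: "time": time; "joints": joint angles; "joint_vel": joint speeds; "tau": joint torques, N m; "eef_pos": TCP position; "orientation": TCP orientation; "ft_force": force on the tool from outside, world axes, zero at the start; "torque": the same for the moment, N m; "grip_width": finger opening in mm.
Only numpy, scipy, OpenCV 4.12 (cv2) and the standard library are available. Lean on these libraries where they do the work, as an engineer would, in place of code of your own. Each camera call takes 0.05 s, during which the arm holds its last target. There are 200 camera calls.

## Working session

There is one attempt and no reset: what is moved stays moved. The work goes in short steps, Python scripts to look and compute and a tool call to move; the robot and the scene stay as the last step left them, time stands still between calls to the robot, and variables do not carry over. Pictures are saved under pics/ and viewed, about 8 in all and at most 12, crops included, and the job is handed in when it is done.

Besides the shell and the picture viewer there is one more tool, called after "Emit:" as a command line: name --argument value ..., lists and objects as JSON in quotes. play_rows: Moves the arm, as the interface text tells. Its arguments: {"type":"object","properties":{"commands":{"type":"string"},"newtons":{"type":"number"}},"required":["commands"]}

```bash
mkdir -p pics; ls; cat > h.py <<'E'
import numpy as np, cv2
from cell import robot
from scipy.spatial.transform import Rotation as R
def cam(n):
    c=robot.calibration(n); K=np.array(c["intrinsics"])
    if n=="wrist":
        o=robot.get_obs(); T=np.eye(4); T[:3,:3]=R.from_quat(o["orientation"]).as_matrix(); T[:3,3]=o["eef_pos"]
        M=T@np.array(c["T_tool_cam"]); return K,M[:3,:3],M[:3,3]
    q=np.array(c["orientation"]); return K,(R.from_quat(q).as_matrix() if q.size==4 else q),np.array(c["origin"])
def proj(C,P):
    K,Rm,t=C; p=(np.atleast_2d(P)-t)@Rm@K.T; return p[:,:2]/p[:,2:]
def ray(C,uv,z):
    K,Rm,t=C; d=Rm@np.linalg.solve(K,[uv[0],uv[1],1.]); return t+d*(z-t[2])/d[2]
def save(n,img,s=1):
    cv2.imwrite(f"pics/{n}.png",cv2.cvtColor(img,cv2.COLOR_RGB2BGR))
E
python3 - <<'E'
from h import *
print(robot.get_obs())
for n in("scene","top","wrist"):
    print(n,robot.calibration(n))
    C=cam(n); save(n+"0",robot.snapshot(n))
    for k in["pack","charger","swirler","decanter","slate","wine_glass","wine_bottle","steel_cup"]:
        print(k,[(round(float(d["p"]),2),list(np.round(d["rect"])),ray(C,((d["rect"][0]+d["rect"][2])/2,(d["rect"][1]+d["rect"][3])/2),30).round()[:2].tolist()) for d in robot.cut_out(n,k)[:3]])
E
```

```text
pics
{'time': 0.0, 'joints': array([-8.38933260e-01,  3.59392897e-01,  1.10728777e-02, -3.48128185e-04,
       -1.22407630e+00, -2.88078589e-01]), 'joint_vel': array([ 0.00054407,  0.00021686, -0.00108955, -0.00104586, -0.00089229,
        0.00086905]), 'tau': array([ 1.26032542e-04, -5.82731152e+01,  2.93050522e+01,  6.99721053e+00,
        6.77369404e-03, -1.16172278e-04]), 'eef_pos': array([ 289.58008243, -609.20252663,  225.62525131]), 'orientation': array([-2.20017961e-01,  9.75495479e-01,  7.78095406e-04, -2.47685959e-04]), 'ft_force': array([-0.55514581,  0.27812762,  0.05209616]), 'torque': array([-0.03682924, -0.03763496,  0.03477559]), 'grip_width': 87.64932736619797}
scene {'intrinsics': array([[601.51229576,   0.        , 320.09538984],
       [  0.        , 601.51229576, 246.12310287],
       [  0.        ,   0.        ,   1.        ]]), 'origin': array([-389.86208133,  852.31758743, 1273.7324061 ]), 'orientation': array([-0.41717775,  0.8190674 , -0.34817629,  0.18402331])}
pack [(0.59, [np.float64(302.0), np.float64(261.0), np.float64(334.0), np.float64(291.0)], [581.0
[... 2340 characters left out ...]
 np.float64(314.0), np.float64(240.0), np.float64(340.0)], [432.0, 370.0])]
wrist {'intrinsics': array([[348.71819403,   0.        , 316.51862043],
       [  0.        , 348.71819403, 240.4540417 ],
       [  0.        ,   0.        ,   1.        ]]), 'T_tool_cam': array([[-1.74065995e-03, -9.51736268e-01, -3.06912116e-01,
         8.41916975e+01],
       [ 9.99998329e-01, -1.48537423e-03, -1.06536203e-03,
        -4.93205778e-01],
       [ 5.58064340e-04, -3.06913457e-01,  9.51737263e-01,
        -1.58063402e+02],
       [ 0.00000000e+00,  0.00000000e+00,  0.00000000e+00,
         1.00000000e+00]])}
pack []
charger []
swirler []
decanter []
slate []
wine_glass []
wine_bottle []
steel_cup []
```

```bash
python3 - <<'E'
import cv2
t=cv2.imread("pics/top0.png")[140:345,100:500]; s=cv2.imread("pics/scene0.png")[130:380,250:490]
cv2.imwrite("pics/a.png",cv2.resize(t,None,fx=2,fy=2,interpolation=3)); cv2.imwrite("pics/b.png",cv2.resize(s,None,fx=2.4,fy=2.4,interpolation=3))
E
```

```text
(no output)
```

View pics/a.png

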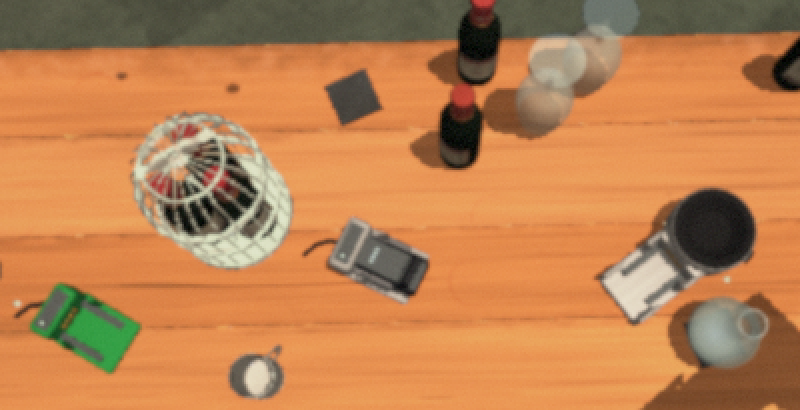

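View pics/b.png

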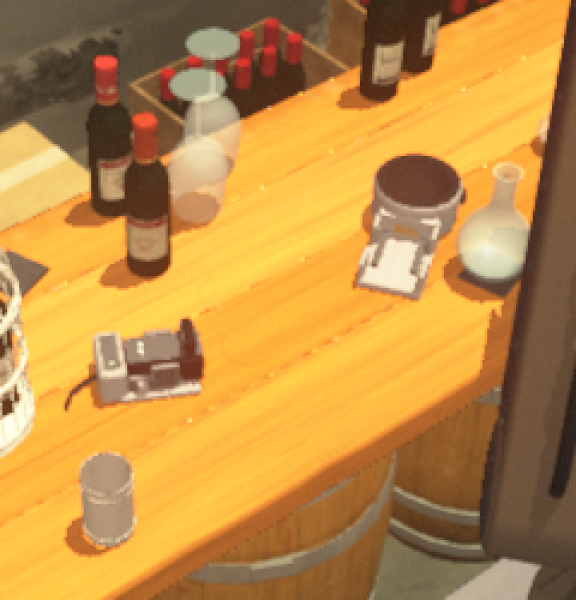

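Two views agree. The pack is docked on the grey charger near (575,180), head towards +y. The swirler is near (590,-230) with the decanter beside it near (470,-280), and the green charger is a decoy. I'll move the wrist camera over the swirler.

Emit:
play_rows --commands "-1 0.02 0.04 0.03 4; -1 0.045 0.09 0.06 9; -1 0.075 0.145 0.08 15; -1 0.1 0.195 0.1 20; -1 0.13 0.245 0.11 25; -1 0.155 0.295 0.11 30; -1 0.185 0.345 0.11 35; -1 0.21 0.39 0.11 37"

```text
time: 2.35
eef_pos: [500.5, -217.7, 336.9]
orientation: [-0.519, 0.855, -0.0, 0.0]
ft_force: [1.4, 0.2, -0.2]
grip_width: 87.7
```

Emit:
play_rows --commands "-1 0 0 0 0; -1 0 0 0 0; -1 0 0 0 0"

```text
time: 2.72
eef_pos: [499.4, -220.4, 336.6]
orientation: [-0.518, 0.856, -0.0, 0.0]
ft_force: [-0.4, 0.6, 0.3]
grip_width: 87.6
```

```bash
python3 - <<'E'
from h import *
o=robot.get_obs(); print(o["eef_pos"],np.degrees(o["joints"]),R.from_quat(o["orientation"]).as_matrix().round(3).tolist())
C=cam("wrist"); im=robot.snapshot("wrist"); save("w1",im); np.savez("w1.npz",im=im,K=C[0],R=C[1],t=C[2])
for k in["pack","charger","swirler","decanter","slate"]:
    print(k,[(round(float(d["p"]),2),list(map(int,d["rect"]))) for d in robot.cut_out("wrist",k)[:3]])
E
```

```text
[ 499.35232739 -220.36812254  336.64708142] [-3.23649871e+00  5.23649317e+00 -5.10380829e+00  3.76541498e-03
 -7.96569393e+01 -2.44090689e+01] [[-0.464, -0.886, 0.0], [-0.886, 0.464, -0.0], [0.0, -0.0, -1.0]]
pack [(0.42, [372, 397, 401, 397])]
charger [(0.47, [365, 394, 409, 401])]
swirler [(0.9, [187, 165, 348, 285])]
decanter [(0.82, [285, 122, 363, 203])]
slate [(0.51, [366, 395, 407, 398]), (0.34, [371, 400, 402, 397])]
```

View pics/w1.png

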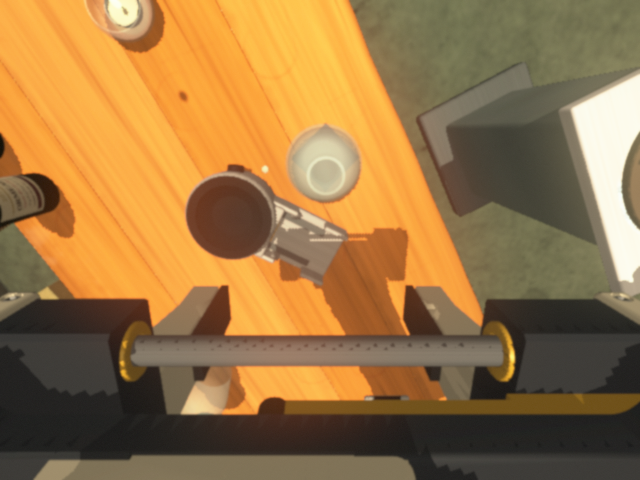

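The wrist view shows the drum rim centred near (231,215), its bay running to the lower right to about (320,270), and the decanter lip near (326,178). I'll take a second, closer view.

Emit:
play_rows --commands "-1 0.03 -0.02 -0.02 0; -1 0.06 -0.04 -0.04 0; -1 0.09 -0.055 -0.06 0; -1 0.09 -0.055 -0.06 0; -1 0.09 -0.055 -0.06 0; -1 0.09 -0.055 -0.06 0"

```text
time: 3.78
eef_pos: [589.6, -274.5, 277.8]
orientation: [-0.518, 0.855, -0.001, 0.001]
ft_force: [0.3, 0.1, 0.1]
grip_width: 87.2
```

```bash
python3 - <<'E'
from h import *
o=robot.get_obs(); print(o["eef_pos"])
C=cam("wrist"); im=robot.snapshot("wrist"); save("w2",im); np.savez("w2.npz",im=im,K=C[0],R=C[1],t=C[2])
for k in["swirler","decanter","slate"]:
    print(k,[(round(float(d["p"]),2),list(map(int,d["rect"]))) for d in robot.cut_out("wrist",k)[:3]])
im=cv2.imread("pics/w2.png"); cv2.imwrite("pics/w2c.png",cv2.resize(im[60:310,200:520],None,fx=2.4,fy=2.4,interpolation=2))
E
```

```text
[ 589.61010058 -274.53893583  277.83402247]
swirler [(0.8, [262, 173, 438, 307])]
decanter [(0.89, [378, 124, 485, 219])]
slate []
```

View pics/w2c.png

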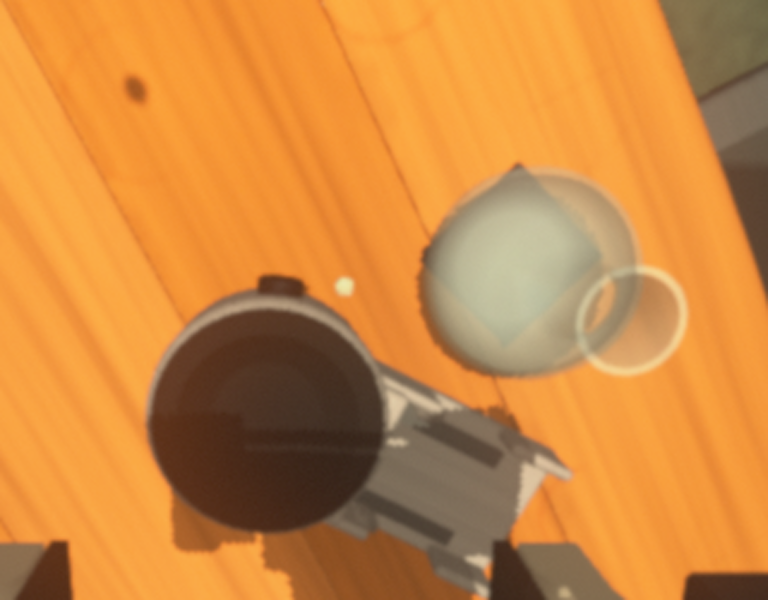

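```bash
cat > sw.py <<'E'
from h import *
from scipy.optimize import least_squares
def ld(n): d=np.load(n+".npz"); return d["im"],(d["K"],d["R"],d["t"])
def T(p,P): 
    c,s=np.cos(p[2]),np.sin(p[2]); P=np.atleast_2d(P).astype(float); return np.c_[p[0]+c*P[:,0]-s*P[:,1],p[1]+s*P[:,0]+c*P[:,1],P[:,2]]
E
python3 - <<'E'
from sw import *
im,C=ld("w2"); f=lambda x,y:(x/2.4+200,y/2.4+60)
obs=[((-154,-41.5,40),f(570,472)),((-154,41.5,40),f(490,592)),((0,0,64),f(267,416))]
M=np.array([o[0] for o in obs]);U=np.array([o[1] for o in obs])
r=least_squares(lambda p:(proj(C,T([p[0],p[1],p[2]/100],M))-U).ravel(),[590,-230,-90])
p=[r.x[0],r.x[1],r.x[2]/100]; print(p,np.degrees(p[2]),r.fun)
print("lip",ray(C,f(632,320),166)); im1,C1=ld("w1")
print("lip w1 pred",proj(C1,[ray(C,f(632,320),166)]),"drum w1",proj(C1,T(p,[[0,0,64]])))
a=np.linspace(0,6.3,60); circ=lambda r,z:np.c_[r*np.cos(a),r*np.sin(a),0*a+z]
L=[circ(58,64),circ(42,63)]
for s in(1,-1):
    for x0,x1 in((-154,-118),(-77,-50)): L.append(np.array([(x0,s*34.5,40),(x1,s*34.5,40),(x1,s*41.5,40),(x0,s*41.5,40),(x0,s*34.5,40)]))
L.append(np.array([(-155,-34,12),(-155,34,12)]))
L.append(np.array([(-124,-23,19.5),(-124,23,19.5)]))
out=[]
for n,(x0,y0,x1,y1),k in(("w1",(180,155,360,295),3),("w2",(250,160,450,310),3)):
    im,C=ld(n); g=cv2.resize(im[y0:y1,x0:x1],None,fx=k,fy=k,interpolation=2)
    for l in L: cv2.polylines(g,[np.round((proj(C,T(p,l))-[x0,y0])*k*8).astype(int)],False,(0,255,255),1,8,3)
    out.append(g)
h=max(g.shape[0] for g in out); out=[cv2.copyMakeBorder(g,0,h-g.shape[0],0,0,0) for g in out]
o=np.hstack(out); o=cv2.resize(o,None,fx=800/o.shape[1],fy=800/o.shape[1],interpolation=3); save("ov1",o)
E
```

```text
[np.float64(608.9512725996598), np.float64(-254.37787716410577), np.float64(-0.9652214306301414)] -55.30311427068647 [ 2.13480278 -1.73610039 -1.06259397  2.48162525 -1.03986692 -0.29608532]
lip [ 472.12516976 -253.61391597  166.        ]
lip w1 pred [[326.13891823 175.673883  ]] drum w1 [[227.90853276 215.35882271]]
```

View pics/ov1.png

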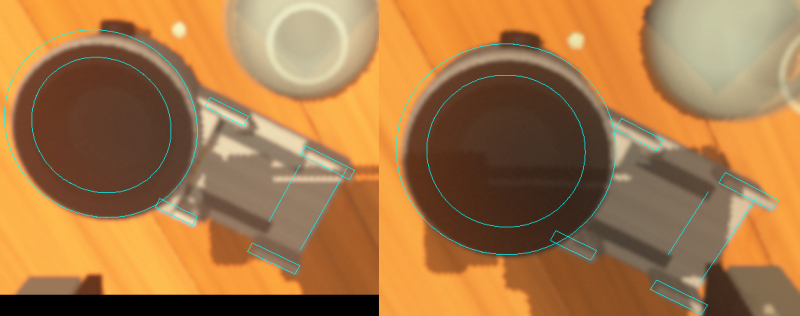

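```bash
cat >> sw.py <<'E'
a=np.linspace(0,6.283,120); circ=lambda r,z:np.c_[r*np.cos(a),r*np.sin(a),0*a+z]
def ln(*P):
    P=np.array(P,float); return np.vstack([np.linspace(P[i],P[i+1],30) for i in range(len(P)-1)])
L=[]
for s in(1,-1):
    for x0,x1 in((-154,-118),(-77,-62)): L+=[ln((x0,s*34.5,40),(x1,s*34.5,40)),ln((x0,s*41.5,40),(x1,s*41.5,40))]
    L+=[ln((-154,s*34.5,40),(-154,s*41.5,40)),ln((-118,s*34.5,40),(-118,s*41.5,40)),ln((-77,s*34.5,40),(-77,s*41.5,40))]
L.append(ln((-155,-34,12),(-155,34,12)))
def grad(im):
    g=cv2.GaussianBlur(im,(0,0),1).astype(np.float32); G=np.sqrt(sum(cv2.Sobel(g[:,:,c],5,1,0)**2+cv2.Sobel(g[:,:,c],5,0,1)**2 for c in range(3))); return np.minimum(cv2.GaussianBlur(G,(0,0),1.),250)
def over(im,C,LL,box,k,col=(0,255,255)):
    x0,y0,x1,y1=box; g=cv2.resize(im[y0:y1,x0:x1],None,fx=k,fy=k,interpolation=2)
    for l in LL: cv2.polylines(g,[np.round(((proj(C,l)-[x0,y0]+.5)*k-.5)*8).astype(int)],False,col,1,8,3)
    return g
E
python3 - <<'E'
from sw import *
from scipy.optimize import minimize
V=[ld("w1"),ld("w2")]; cs=[]
for (im,C),seed in zip(V,[(231,215),(311,236)]):
    # radial edge search for dark disc
    g=cv2.cvtColor(cv2.GaussianBlur(im,(0,0),1),cv2.COLOR_RGB2GRAY).astype(float)
    if not cs: p0=ray(C,seed,64)
    best=None
    def f(q):
        w=np.array([q[0],q[1],0]); o=proj(C,w+circ(q[2]+1.5,64)); i=proj(C,w+circ(q[2]-1.5,64))
        s=lambda uv:cv2.remap(g.astype(np.float32),uv[:,:1].astype(np.float32),uv[:,1:].astype(np.float32),1)
        return -np.mean(np.clip(s(o)-s(i),0,25))
    for r0 in(53,56,58):
      for dx in(-4,0,4):
        for dy in (-4,0,4):
          c=ray(C,seed,64); m=minimize(f,[c[0]+dx,c[1]+dy,r0],method="Nelder-Mead",options=dict(initial_simplex=None))
          if best is None or m.fun<best.fun: best=m
    cs.append(best.x); print(best.x.round(1),best.fun)
G=[grad(im) for im,_ in V]; c0=np.mean(cs,0)
def sc(p):
    s=0
    for (im,C),g in zip(V,G):
        for l in L:
            uv=proj(C,T([p[0],p[1],p[2]/50],l)).astype(np.float32); s-=cv2.remap(g,uv[:,:1],uv[:,1:],1).mean()
    return s
res=[]
for dx in np.arange(-6,7,3):
  for dy in np.arange(-6,7,3):
    for yw in(-58,-55,-52): 
      m=minimize(sc,[c0[0]+dx,c0[1]+dy,np.radians(yw)*50],method="Nelder-Mead"); res.append((m.fun,m.x[0],m.x[1],np.degrees(m.x[2]/50)))
res.sort(); print(np.round(res[:6],1)); p=[res[0][1],res[0][2],np.radians(res[0][3])]
LL=[T(p,l) for l in L]+[T(p,circ(58,64))]
A=over(*V[0],LL,(180,155,360,295),3); B=over(*V[1],LL,(250,160,450,310),4)
save("ov2",cv2.resize(B,(800,600)))
E
```

```text
[ 610.6 -251.4   55. ] -24.906843185424805
[ 610.7 -251.1   54.7] -24.917627334594727
[[-4726.7   610.7  -252.7   -55. ]
 [-4726.7   610.7  -252.7   -55. ]
 [-4726.7   610.7  -252.7   -55. ]
 [-4726.7   610.7  -252.7   -55. ]
 [-4726.6   610.7  -252.7   -55. ]
 [-4726.6   610.7  -252.7   -55. ]]
```

View pics/ov2.png

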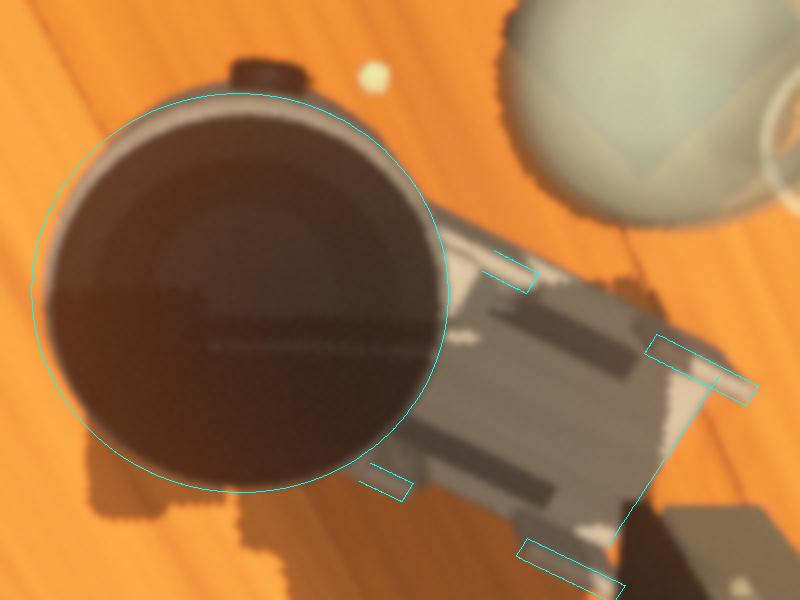

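The overlay fits: swirler at (610.7,-252,0), yaw -55.0°; the dark disc gives (610.6,-251.3) in both views. The decanter lip at z 166 is consistent in both views, axis (472,-254). Now the charger.

Emit:
play_rows --commands "-1 0 0.06 0 0; -1 0 0.12 0 0; -1 0 0.18 0 0; -1 -0.005 0.24 0 0; -1 -0.01 0.3 0 0; -1 -0.015 0.36 0 0; -1 -0.015 0.42 0 0; -1 -0.015 0.48 0 0"

```text
time: 4.97
eef_pos: [574.3, 207.5, 277.5]
orientation: [-0.518, 0.855, 0.0, 0.001]
ft_force: [1.5, -1.9, 0.8]
grip_width: 87.4
```

Emit:
play_rows --commands "-1 0 0 0 0; -1 0 0 0 0; -1 0 0 0 0; -1 0 0 0 0"

```text
time: 5.48
eef_pos: [575.0, 204.3, 276.9]
orientation: [-0.518, 0.856, 0.0, 0.0]
ft_force: [-0.3, 0.2, -0.1]
grip_width: 87.7
```

```bash
python3 - <<'E'
from h import *
o=robot.get_obs(); print(o["eef_pos"])
C=cam("wrist"); im=robot.snapshot("wrist"); save("w3",im); np.savez("w3.npz",im=im,K=C[0],R=C[1],t=C[2])
for k in["pack","charger"]:
    print(k,[(round(float(d["p"]),2),list(map(int,d["rect"]))) for d in robot.cut_out("wrist",k)[:3]])
E
```

```text
[574.96694943 204.26609388 276.91875649]
pack [(0.59, [275, 150, 340, 228])]
charger [(0.94, [278, 154, 339, 275])]
```

Emit:
play_rows --commands "-1 -0.035 0.02 0 0; -1 -0.07 0.04 0 0; -1 -0.07 0.04 0 0; -1 -0.07 0.04 0 0; -1 -0.07 0.04 0 0"

```text
time: 6.25
eef_pos: [505.4, 245.0, 276.4]
orientation: [-0.518, 0.855, -0.0, -0.0]
ft_force: [0.7, 0.1, -0.0]
grip_width: 87.8
```

```bash
python3 - <<'E'
from h import *
o=robot.get_obs(); print(o["eef_pos"])
C=cam("wrist"); im=robot.snapshot("wrist"); save("w4",im); np.savez("w4.npz",im=im,K=C[0],R=C[1],t=C[2])
r=[]
for k in["pack","charger"]:
    D=robot.cut_out("wrist",k)
    print(k,[(round(float(d["p"]),2),list(map(int,d["rect"]))) for d in D[:3]])
a=cv2.imread("pics/w3.png");b=cv2.imread("pics/w4.png")
g=cv2.resize(a[90:300,200:440],None,fx=3.3,fy=2.857,interpolation=2)
cv2.imwrite("pics/w3c.png",g)
E
```

```text
[505.40461143 244.9961459  276.43139498]
pack [(0.91, [202, 150, 271, 226])]
charger [(0.91, [206, 148, 279, 275]), (0.82, [401, 369, 445, 401])]
```

View pics/w3c.png

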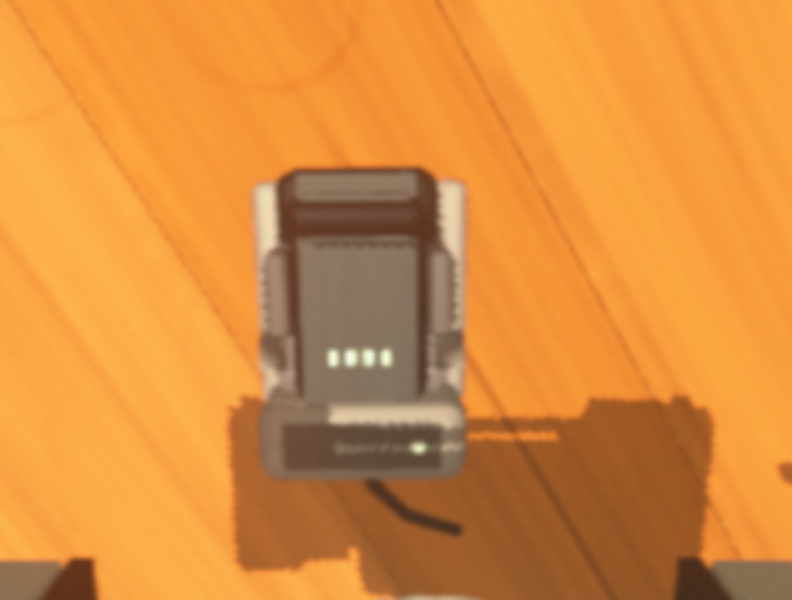

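```bash
cat > fitc.py <<'E'
from sw import *
from scipy.optimize import minimize
V=[ld("w3"),ld("w4")]; G=[grad(im) for im,_ in V]
L=[ln((-40,39,10),(15,39,10)),ln((-40,-39,10),(15,-39,10)),ln((-37,-22,73),(-37,22,73)),ln((-23,-22,73),(-23,22,73)),
   ln((-37,22,73),(-23,22,73)),ln((-37,-22,73),(-23,-22,73)),ln((-15,32,46),(19,32,46)),ln((-15,-32,46),(19,-32,46)),
   ln((79,-36,50),(79,36,50)),ln((47,39,50),(77,39,50)),ln((47,-39,50),(77,-39,50)),ln((-40,39,10),(-40,27,10)),ln((-40,-39,10),(-40,-27,10))]
def sc(p):
    s=0
    for (im,C),g in zip(V,G):
        for l in L:
            uv=proj(C,T([p[0],p[1],p[2]/50],l)).astype(np.float32); s-=cv2.remap(g,uv[:,:1],uv[:,1:],1).mean()
    return s
c=ray(V[0][1],(200+360/3.3,90+300/2.857),49); print(c)
res=[]
for dx in np.arange(-9,10,3):
  for dy in np.arange(-9,10,3):
    for yw in(59,62,65):
      m=minimize(sc,[c[0]+dx,c[1]+dy,np.radians(yw)*50],method="Nelder-Mead"); res.append((m.fun,m.x[0],m.x[1],np.degrees(m.x[2]/50)))
res.sort(); print(np.round(res[:8],1)); p=[res[0][1],res[0][2],np.radians(res[0][3])]
# per-view fit
LL=[T(p,l) for l in L]
A=over(*V[0],LL,(265,135,355,270),4.4); B=over(*V[1],LL,(190,135,280,270),4.4)
save("ov3",np.hstack([A,B]))
E
python3 fitc.py
```

```text
[576.53552977 188.48485068  49.        ]
[[-3502.5   575.6   184.2    58.4]
 [-3502.5   575.6   184.2    58.4]
 [-3502.5   575.7   184.3    58.4]
 [-3502.5   575.7   184.2    58.4]
 [-3502.4   575.7   184.2    58.4]
 [-3502.4   575.6   184.2    58.4]
 [-3502.4   575.6   184.2    58.4]
 [-3502.3   575.6   184.2    58.4]]
```

View pics/ov3.png

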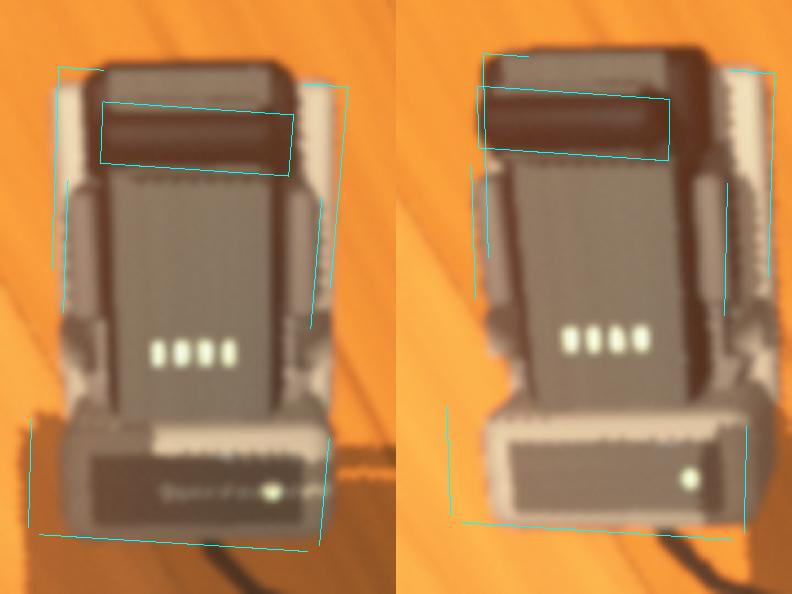

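Only part of that fits. The rib top is the dark band in w3 (crop y about 111-161), but the head block is narrower than my model. I'll drop the head and refit.

```bash
sed -i 's/^   ln((79,-36,50).*$/   ln((-40,39,10),(-40,30,10)),ln((-40,-39,10),(-40,-30,10)),ln((-15,32,37),(-15,28,46)),ln((19,32,37),(19,28,46)),ln((-15,-32,37),(-15,-28,46)),ln((19,-32,37),(19,-28,46))]/; s/(59,62,65)/(61,62,63)/; s/(-9,10,3)/(-6,7,3)/g' fitc.py; python3 fitc.py; python3 - <<'E'
from sw import *
c=cv2.imread("pics/ov3.png")
E
```

```text
[576.53552977 188.48485068  49.        ]
[[-4245.4   575.7   184.9    61.3]
 [-4245.4   575.7   184.9    61.3]
 [-4245.3   575.7   184.9    61.3]
 [-4245.3   575.7   184.9    61.3]
 [-4245.2   575.7   184.9    61.2]
 [-4245.2   575.7   184.9    61.2]
 [-4245.2   575.7   184.9    61.3]
 [-4245.2   575.7   184.9    61.2]]
```

View pics/ov3.png

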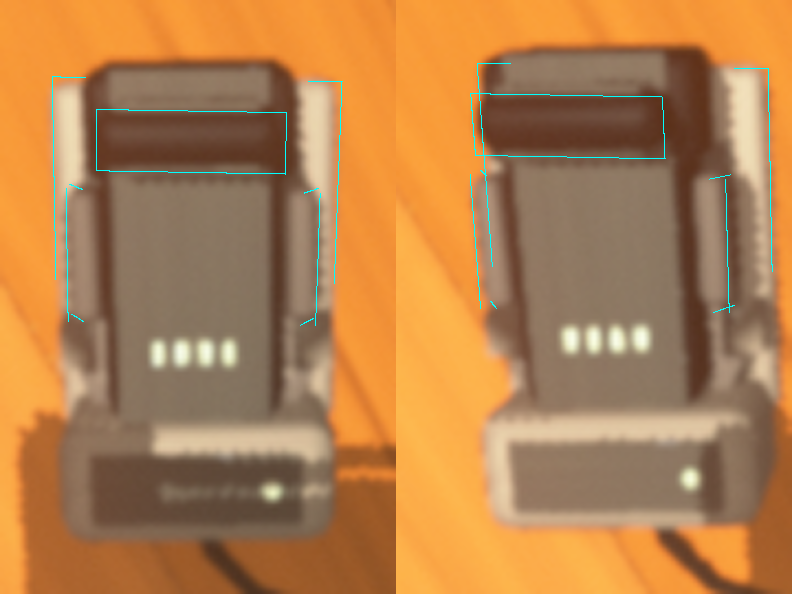

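The w3 overlay fits and w4 is about 2 mm off sideways, within calibration. The pack is at about (575,185), yaw about 62°, which the jaws already match. I'll go above the pads and descend.

Emit:
play_rows --commands "-1 0.035 -0.03 -0.03 0; -1 0.07 -0.058 -0.06 0; -1 0.07 -0.058 -0.12 0; -1 0.07 -0.058 -0.17 0; -1 0.07 -0.058 -0.2 0; -1 0.07 -0.058 -0.22 0; -1 0.07 -0.058 -0.24 0; -1 0.07 -0.058 -0.256 0"

```text
time: 7.4
eef_pos: [574.9, 187.0, 19.4]
orientation: [-0.518, 0.855, -0.0, -0.0]
ft_force: [-0.4, 0.6, 0.3]
grip_width: 87.7
```

Emit:
play_rows --commands "-1 0 0 0 0; -1 0 0 0 0; -1 0 0 0 0"

```text
time: 7.78
eef_pos: [575.4, 187.8, 21.5]
orientation: [-0.518, 0.855, 0.0, 0.001]
ft_force: [-0.5, 0.5, -0.7]
grip_width: 87.7
```

Emit:
play_rows --commands "0.2 0 0 0 0; 0.6 0 0 0 0; 1 0 0 0 0; 1 0 0 0 0; 1 0 0 0 0; 1 0 0 0 0; 1 0 0 0 0; 1 0 0 0 0" --newtons 15

```text
time: 8.78
eef_pos: [575.3, 187.5, 20.9]
orientation: [-0.518, 0.855, -0.0, 0.0]
ft_force: [2.0, -2.1, 6.3]
grip_width: 53.8
```

Emit:
play_rows --commands "1 -0.0023 -0.0044 0 0; 1 -0.0046 -0.0089 0 0; 1 -0.007 -0.0133 0 0; 1 -0.0093 -0.0177 0 0; 1 -0.0139 -0.0266 0 0; 1 -0.0185 -0.0354 0 0; 1 -0.0232 -0.0443 0 0; 1 -0.0232 -0.0443 0 0" --newtons 25

```text
time: 9.78
eef_pos: [552.2, 142.9, 21.0]
orientation: [-0.518, 0.855, -0.0, 0.001]
ft_force: [4.4, -0.5, 3.1]
grip_width: 53.2
```

Emit:
play_rows --commands "1 -0.0046 -0.0089 0 0; 1 -0.0093 -0.0177 0 0; 1 -0.0139 -0.0266 0 0; 1 -0.0185 -0.0354 0 0; 1 -0.0232 -0.0443 0 0; 1 -0.028 -0.053 0.003 0; 1 -0.03 -0.058 0.003 0; 1 -0.03 -0.058 0.003 0"

```text
time: 10.78
eef_pos: [521.6, 84.8, 23.7]
orientation: [-0.518, 0.855, 0.0, 0.0]
ft_force: [0.8, -0.4, -3.6]
grip_width: 53.1
```

```bash
python3 - <<'E'
from h import *
o=robot.get_obs(); print(o["eef_pos"])
C=cam("wrist"); im=robot.snapshot("wrist"); save("w5",im)
a=cv2.resize(cv2.imread("pics/w5.png"),(480,360)); 
robot.snapshot("scene"); s=robot.snapshot("scene"); s=cv2.cvtColor(cv2.resize(s[235:325,260:350],(360,360),interpolation=2),cv2.COLOR_RGB2BGR)
cv2.imwrite("pics/w5c.png",np.hstack([a,s])[:, :800])
E
```

```text
[521.55209818  84.79678348  23.70265501]
```

View pics/w5c.png

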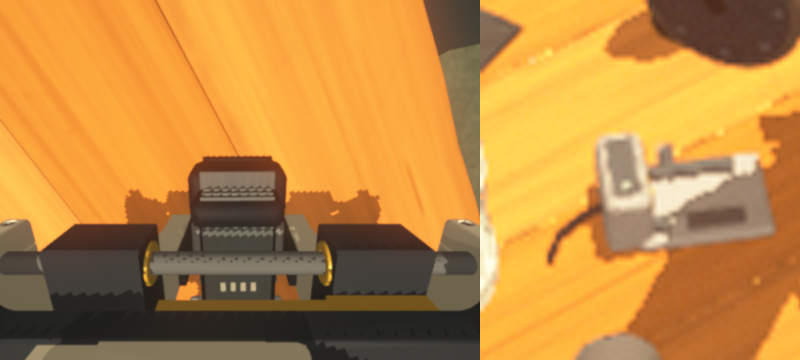

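The pack is held and clear of the charger; the scene crop shows the charger empty. I'll carry it in line behind the bay, turning it to the bay's yaw (-117.4°).

Emit:
play_rows --commands "1 0 0 0.03 0; 1 -0.005 -0.014 0.045 -10; 1 -0.012 -0.034 0.05 -20; 1 -0.019 -0.054 0.05 -30; 1 -0.026 -0.074 0.05 -40; 1 -0.033 -0.094 0.05 -50; 1 -0.04 -0.114 0.05 -60; 1 -0.047 -0.13 0.05 -70"

```text
time: 11.92
eef_pos: [474.5, -45.4, 73.6]
orientation: [0.069, 0.998, 0.0, 0.0]
ft_force: [0.2, -0.1, -3.5]
grip_width: 52.6
```

Emit:
play_rows --commands "1 -0.001 -0.003 0 -10; 1 -0.002 -0.005 0 -20; 1 -0.003 -0.007 0 -30; 1 -0.003 -0.008 0 -40; 1 -0.003 -0.008 0 -47.4; 1 -0.003 -0.008 0 -47.4; 1 -0.003 -0.008 0 -47.4"

```text
time: 12.8
eef_pos: [471.7, -52.8, 73.6]
orientation: [0.46, 0.888, -0.0, 0.0]
ft_force: [-0.4, 0.2, -3.0]
grip_width: 53.3
```

Emit:
play_rows --commands "1 0 0 -0.03 0; 1 0 0 -0.05 0; 1 0 0 -0.056 0; 1 0 0 -0.06 0; 1 0 0 -0.0615 0; 1 0 0 -0.0615 0"

```text
time: 13.55
eef_pos: [472.0, -52.8, 12.5]
orientation: [0.461, 0.887, 0.0, 0.0]
ft_force: [0.0, 0.6, -3.2]
grip_width: 52.7
```

Emit:
play_rows --commands "1 0 0 -0.001 0; 1 0 0 -0.002 0; 1 0 0 -0.003 0; 1 0 0 -0.003 0"

```text
time: 14.05
eef_pos: [472.2, -53.0, 10.7]
orientation: [0.461, 0.887, 0.0, 0.001]
ft_force: [-5.8, 0.2, 20.0]
grip_width: 53.4
```

Emit:
play_rows --commands "0 0 0 0.0025 0; -1 0 0 0.0025 0; -1 0 0 0.0025 0; -1 0 0 0.0025 0; -1 0 0 0.0025 0; -1 0 0 0.03 0; -1 0 0 0.08 0; -1 0 0 0.13 0"

```text
time: 15.05
eef_pos: [471.3, -53.0, 140.3]
orientation: [0.461, 0.887, -0.0, -0.0]
ft_force: [0.8, 0.1, 0.1]
grip_width: 87.8
```

Emit:
play_rows --commands "-1 0 0 0.03 10; -1 0.005 0.005 0.06 20; -1 0.01 0.01 0.09 30; -1 0.014 0.013 0.12 40; -1 0.014 0.013 0.137 50; -1 0.014 0.013 0.137 60; -1 0.014 0.013 0.137 70; -1 0.014 0.013 0.137 80"

```text
time: 16.05
eef_pos: [485.5, -39.9, 276.0]
orientation: [-0.219, 0.976, 0.0, -0.0]
ft_force: [1.6, 0.5, 0.2]
grip_width: 87.9
```

Emit:
play_rows --commands "-1 0 0 0 9.5; -1 0 0 0 9.5; -1 0 0 0 9.5; -1 0 0 0 9.5"

```text
time: 16.55
eef_pos: [485.6, -39.9, 276.1]
orientation: [-0.296, 0.955, -0.0, -0.0]
ft_force: [-1.1, -0.5, -0.5]
grip_width: 87.3
```

```bash
cat > fitp.py <<'E'
from sw import *
from scipy.optimize import minimize
def fit(V,p0,L,dyaw=(-2,0,2)):
    G=[grad(im) for im,_ in V]
    def sc(p):
        s=0
        for (im,C),g in zip(V,G):
            for l in L:
                uv=proj(C,T([p[0],p[1],p[2]/50],l)).astype(np.float32); s-=cv2.remap(g,uv[:,:1],uv[:,1:],1).mean()
        return s
    res=[]
    for dx in(-6,-3,0,3,6):
      for dy in(-6,-3,0,3,6):
        for dw in dyaw:
          m=minimize(sc,[p0[0]+dx,p0[1]+dy,np.radians(p0[2]+dw)*50],method="Nelder-Mead"); res.append((m.fun,m.x[0],m.x[1],np.degrees(m.x[2]/50)))
    res.sort(); return np.array(res)
E
python3 - <<'E'
from fitp import *
o=robot.get_obs(); print(o["eef_pos"],o["orientation"].round(3))
C=cam("wrist"); im=robot.snapshot("wrist"); save("w6",im); np.savez("w6.npz",im=im,K=C[0],R=C[1],t=C[2])
d=robot.cut_out("wrist","pack"); print([(x["p"],x["rect"]) for x in d])
m=d[0]["pixels"]; 
LP=[ln((-37,-22,63),(-37,22,63)),ln((-23,-22,63),(-23,22,63)),ln((-37,22,63),(-23,22,63)),ln((-37,-22,63),(-23,-22,63)),
    ln((-15,32,36),(19,32,36)),ln((-15,-32,36),(19,-32,36)),ln((-15,32,27),(-15,28,36)),ln((19,32,27),(19,28,36)),ln((-15,-32,27),(-15,-28,36)),ln((19,-32,27),(19,-28,36))]
r=fit([ld("w6")],(470.5,-51.5,-54.8),LP); print(r[:4].round(1))
q=r[0]; p=[q[1],q[2],np.radians(q[3])]
sp=[610.7,-252,np.radians(-55)]
uv=proj(C,[[*p[:2],30]])[0]; x0,y0=int(uv[0])-70,max(int(uv[1])-75,0)
A=over(im,C,[T(p,l) for l in LP],(x0,y0,x0+140,y0+150),4)[:600]
B=over(im,C,[T(sp,l) for l in L],(60,200,400,450),2) 
print(uv,proj(C,T(sp,[[-154,0,40],[0,0,64]])))
h=max(A.shape[0],B.shape[0]); save("w6c",A)
E
```

```text
[485.58452483 -39.91980153 276.05287207] [-0.296  0.955 -0.    -0.   ]
[(0.81, [271.1, 161.5, 358.6, 212.6]), (0.66, [281.1, 205.1, 326.2, 213.2])]
[[-1655.    470.4   -53.9   -55.9]
 [-1655.    470.4   -53.9   -55.9]
 [-1655.    470.4   -53.9   -55.9]
 [-1655.    470.4   -53.9   -55.9]]
[314.66167377 185.89819395] [[236.32943285 189.38661463]
 [ 87.70031713 194.85777934]]
```

Emit:
play_rows --commands "-1 0.03 -0.04 0 0; -1 0.055 -0.08 0 0; -1 0.055 -0.08 0 0; -1 0.055 -0.08 0 0; -1 0.055 -0.08 0 0"

```text
time: 17.27
eef_pos: [540.3, -119.3, 276.3]
orientation: [-0.297, 0.955, 0.0, 0.0]
ft_force: [-0.6, 0.1, 0.1]
grip_width: 87.9
```

```bash
python3 - <<'E'
from fitp import *
o=robot.get_obs(); print(o["eef_pos"],o["orientation"].round(3))
C=cam("wrist"); im=robot.snapshot("wrist"); save("w7",im); np.savez("w7.npz",im=im,K=C[0],R=C[1],t=C[2])
LP=[ln((-37,-22,63),(-37,22,63)),ln((-23,-22,63),(-23,22,63)),ln((-37,22,63),(-23,22,63)),ln((-37,-22,63),(-23,-22,63)),
    ln((-15,32,36),(19,32,36)),ln((-15,-32,36),(19,-32,36)),ln((-15,32,27),(-15,28,36)),ln((19,32,27),(19,28,36)),ln((-15,-32,27),(-15,-28,36)),ln((19,-32,27),(19,-28,36))]
for n in(["w6"],["w7"],["w6","w7"]):
    V=[ld(x) for x in n]; a=fit(V,(470.5,-51.5,-54.8),LP)[0]; b=fit(V,(610.7,-252,-55),L)[0]; print(n,a.round(1),b.round(1))
    c,s=np.cos(np.radians(b[3])),np.sin(np.radians(b[3])); d=a[1:3]-b[1:3]; print("pack in swirler",c*d[0]+s*d[1],-s*d[0]+c*d[1],a[3]-b[3])
p=[a[1],a[2],np.radians(a[3])]; sp=[b[1],b[2],np.radians(b[3])]
im,C=ld("w7"); A=over(im,C,[T(p,l) for l in LP]+[T(sp,l) for l in L]+[T(sp,circ(55,64))],(130,110,450,290),2.5)
im,C=ld("w6"); B=over(im,C,[T(p,l) for l in LP],(255,145,375,230),4)
save("w7c",np.vstack([A[:,:],cv2.copyMakeBorder(B[:150*2],0,0,0,800-B.shape[1],0)])[:600]); print(A.shape,B.shape)
E
```

```text
[ 540.2786012  -119.28061824  276.31685607] [-0.297  0.955  0.     0.   ]
['w6'] [-1655.    470.4   -53.9   -55.9] [-3127.9   609.8  -251.5   -54.7]
pack in swirler -241.88288491806992 0.5839505741800082 -1.2269755668742235
['w7'] [-1814.4   470.8   -54.4   -53.8] [-2741.2   609.9  -251.5   -54.4]
pack in swirler -241.19331594831942 1.6345430158980037 0.5724848404678369
['w6', 'w7'] [-3430.3   470.7   -54.1   -54.5] [-5863.1   609.7  -251.6   -54.6]
pack in swirler -241.49870213066313 0.8896626439841242 0.16542045750708212
(450, 800, 3) (340, 480, 3)
```

View pics/w7c.png

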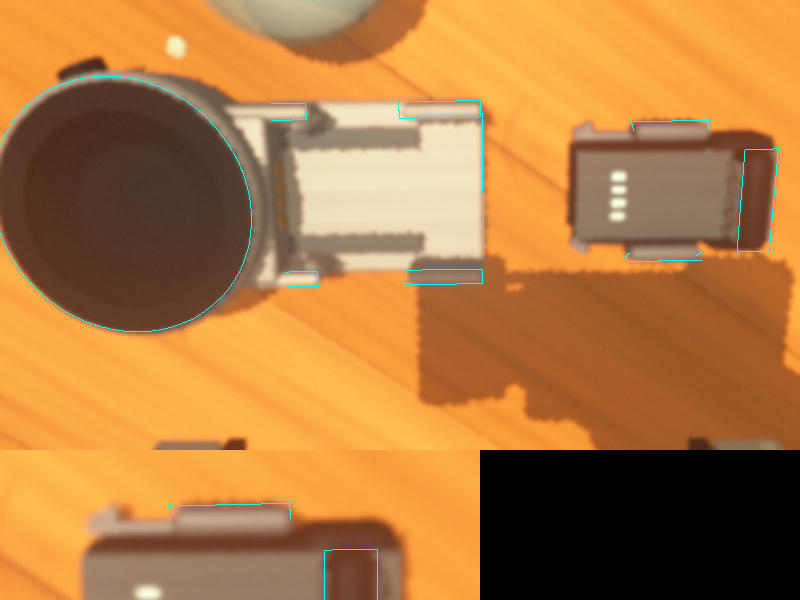

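The swirler overlay fits well at (609.7,-251.6), yaw -54.6°. The pack is at swirler x -241.5, lateral +0.9, and aligned within 0.2°. Now I'll grasp the rib with the jaws along the pack.

Emit:
play_rows --commands "-1 -0.04 0.04 0 1; -1 -0.0855 0.0905 -0.02 1; -1 -0.0855 0.0905 -0.08 1; -1 -0.0855 0.0905 -0.14 1; -1 -0.0855 0.0905 -0.19 1; -1 -0.0855 0.0905 -0.22 1; -1 -0.0855 0.0905 -0.2335 1; -1 -0.0855 0.0905 -0.2335 1"

```text
time: 18.32
eef_pos: [455.0, -29.1, 42.6]
orientation: [-0.305, 0.952, -0.0, -0.0]
ft_force: [-0.5, -0.1, 0.6]
grip_width: 87.7
```

Emit:
play_rows --commands "0 0 0 0 0; 0.5 0 0 0 0; 1 0 0 0 0; 1 0 0 0 0; 1 0 0 0 0; 1 0 0 0 0; 1 0 0 0 0" --newtons 45

```text
time: 19.2
eef_pos: [455.1, -29.4, 42.5]
orientation: [-0.305, 0.952, 0.0, -0.0]
ft_force: [-0.3, -0.2, 0.2]
grip_width: 23.2
```

Emit:
play_rows --commands "1 0 0 0 0; 1 0 0 0 0; 1 0 0 0 0; 1 0 0 0 0"

```text
time: 19.7
eef_pos: [454.9, -29.4, 42.5]
orientation: [-0.305, 0.952, 0.0, -0.0]
ft_force: [-2.1, 0.6, -0.1]
grip_width: 13.7
```

Emit:
play_rows --commands "1 0 0 0.01 0; 1 0 0 0.022 0; 1 0.009 -0.013 0.022 0; 1 0.019 -0.027 0.022 0; 1 0.028 -0.04 0.022 0; 1 0.0375 -0.0543 0.022 0; 1 0.0375 -0.0543 0.018 0; 1 0.0375 -0.0543 0.018 0"

```text
time: 20.7
eef_pos: [491.9, -84.1, 59.9]
orientation: [-0.305, 0.952, 0.0, -0.001]
ft_force: [0.4, 0.9, -2.1]
grip_width: 13.9
```

Emit:
play_rows --commands "1 0 0 -0.002 0; 1 0 0 -0.004 0; 1 0 0 -0.005 0; 1 0 0 -0.005 0; 1 0 0 -0.005 0"

```text
time: 21.32
eef_pos: [492.6, -83.6, 55.6]
orientation: [-0.305, 0.952, -0.0, 0.0]
ft_force: [-0.8, -0.6, -2.7]
grip_width: 13.7
```

Emit:
play_rows --commands "1 0.0029 -0.0041 0 0; 1 0.0058 -0.0082 0 0; 1 0.0087 -0.0122 0 0; 1 0.0116 -0.0163 0 0; 1 0.0116 -0.0163 0 0"

```text
time: 21.95
eef_pos: [504.4, -100.4, 55.5]
orientation: [-0.305, 0.952, -0.0, -0.0]
ft_force: [-0.4, 0.1, -2.6]
grip_width: 13.4
```

Emit:
play_rows --commands "1 0.0029 -0.0041 0 0; 1 0.0058 -0.0082 0 0; 1 0.0087 -0.0122 0 0; 1 0.0116 -0.0163 0 0; 1 0.0116 -0.0163 0 0"

```text
time: 22.58
eef_pos: [516.0, -116.6, 55.5]
orientation: [-0.305, 0.952, -0.0, -0.0]
ft_force: [0.4, 0.1, -3.2]
grip_width: 13.9
```

Emit:
play_rows --commands "1 0.0029 -0.0041 0 0; 1 0.0058 -0.0082 0 0; 1 0.0087 -0.0122 0 0; 1 0.0087 -0.0122 0 0"

```text
time: 23.08
eef_pos: [524.6, -128.8, 55.4]
orientation: [-0.305, 0.952, 0.0, -0.0]
ft_force: [0.6, 0.3, -2.8]
grip_width: 13.5
```

Emit:
play_rows --commands "1 0.0015 -0.002 0 0; 1 0.0029 -0.0041 0 0; 1 0.0044 -0.0061 0 0; 1 0.0058 -0.0082 0 0; 1 0.0058 -0.0082 0 0"

```text
time: 23.7
eef_pos: [530.5, -136.9, 55.6]
orientation: [-0.305, 0.952, -0.0, 0.0]
ft_force: [-0.5, 0.6, -4.2]
grip_width: 13.5
```

Emit:
play_rows --commands "1 0.0012 -0.0016 0 0; 1 0.0023 -0.0033 0 0; 1 0.0029 -0.0041 0 0; 1 0.0029 -0.0041 0 0"

```text
time: 24.2
eef_pos: [533.0, -140.1, 55.7]
orientation: [-0.305, 0.952, 0.001, 0.0]
ft_force: [-3.0, 8.3, 0.9]
grip_width: 13.6
```

Emit:
play_rows --commands "1 0.0006 -0.0008 0 0; 1 0.0006 -0.0008 0 0; 1 0.0006 -0.0008 0 0"

```text
time: 24.58
eef_pos: [533.0, -140.1, 55.6]
orientation: [-0.305, 0.952, 0.001, -0.0]
ft_force: [-6.5, 13.8, 2.5]
grip_width: 13.6
```

Emit:
play_rows --commands "1 0.0006 -0.0008 0 0; 1 0.0012 -0.0016 0 0; 1 0.0012 -0.0016 0 0; 1 0.0012 -0.0016 0 0"

```text
time: 25.08
eef_pos: [533.0, -140.3, 55.5]
orientation: [-0.305, 0.952, 0.002, -0.001]
ft_force: [-11.3, 22.8, 8.9]
grip_width: 13.9
```

Emit:
play_rows --commands "1 -0.001 0.0015 0 0; 1 -0.002 0.0028 0 0; 1 -0.003 0.0042 0 0; 1 -0.0038 0.0054 0 0; 1 -0.0038 0.0054 0 0; 1 -0.0038 0.0054 0 0"

```text
time: 25.82
eef_pos: [532.2, -138.4, 55.8]
orientation: [-0.305, 0.952, -0.001, 0.001]
ft_force: [3.0, -3.8, -5.9]
grip_width: 13.5
```

Emit:
play_rows --commands "1 -0.0006 0.0008 0 0; 1 -0.0012 0.0016 0 0; 1 -0.0012 0.0016 0 0"

```text
time: 26.2
eef_pos: [532.1, -137.9, 55.9]
orientation: [-0.305, 0.952, -0.001, 0.001]
ft_force: [8.1, -13.6, -10.7]
grip_width: 13.7
```

Latched: about 16 N of pull moves it no further than its play. I'll push it home, release and lift.

Emit:
play_rows --commands "1 0.0012 -0.0016 0 0; 1 0.0023 -0.0033 0 0; 1 0.0026 -0.0037 0 0; 1 0.0026 -0.0037 0 0; 0.1 0.0022 -0.0031 0 0; 0.1 0.0022 -0.0031 0 0; 0.1 0.0022 -0.0031 0 0; 0.1 0.0022 -0.0031 0 0"

```text
time: 27.2
eef_pos: [532.3, -139.3, 55.7]
orientation: [-0.305, 0.952, -0.0, 0.0]
ft_force: [0.1, 0.6, 0.5]
grip_width: 38.8
```

Emit:
play_rows --commands "0.1 0 0 0 0; 0.1 0 0 0 0; 0.1 0 0 0.04 0; 0.1 0 0 0.1 0; 0.1 0 0 0.16 0; 0.1 0 0 0.22 0; 0.1 0 0 0.22 0; 0.1 0 0 0.22 0"

```text
time: 28.2
eef_pos: [531.8, -139.1, 275.4]
orientation: [-0.305, 0.952, 0.0, 0.0]
ft_force: [-0.5, -0.6, -1.7]
grip_width: 39.2
```

```bash
python3 - <<'E'
from fitp import *
o=robot.get_obs(); print(o["eef_pos"],o["orientation"].round(3),o["time"])
C=cam("wrist"); im=robot.snapshot("wrist"); save("w8",im); np.savez("w8.npz",im=im,K=C[0],R=C[1],t=C[2])
LP=[ln((-37,-22,63),(-37,22,63)),ln((-23,-22,63),(-23,22,63)),ln((-37,22,63),(-23,22,63)),ln((-37,-22,63),(-23,-22,63)),
    ln((-15,32,36),(19,32,36)),ln((-15,-32,36),(19,-32,36)),ln((-15,32,27),(-15,28,36)),ln((19,32,27),(19,28,36)),ln((-15,-32,27),(-15,-28,36)),ln((19,-32,27),(19,-28,36))]
LP=[l+[0,0,12] for l in LP]
sp=[609.7,-251.6,np.radians(-54.6)]; s0=T(sp,[[-104,0,0]])[0]
a=fit([ld("w8")],(s0[0],s0[1],-54.6),LP)[0]; b=fit([ld("w8")],(609.7,-251.6,-54.6),L)[0]; print(a.round(1),b.round(1))
c,s=np.cos(sp[2]),np.sin(sp[2]); d=a[1:3]-sp[:2]; print("pack in swirler",c*d[0]+s*d[1],-s*d[0]+c*d[1])
uv=proj(C,T(sp,[[-90,0,40]]))[0].astype(int); print(uv)
x0,y0=max(uv[0]-130,0),max(uv[1]-100,0)
home=[sp[0],sp[1],sp[2]]
A=over(im,C,[T(sp,l+[-104,0,0]) for l in LP]+[T(sp,l) for l in L],(x0,y0,x0+260,y0+195),3.05)
save("w8c",A)
E
```

```text
[ 531.80105795 -139.13075041  275.36227848] [-0.305  0.952  0.     0.   ] 28.2
[-1749.2   576.6  -195.1   -47.4] [-2746.9   609.3  -252.2   -55.3]
pack in swirler -65.28523324560454 5.734405792673179
[276 203]
```

View pics/w8c.png

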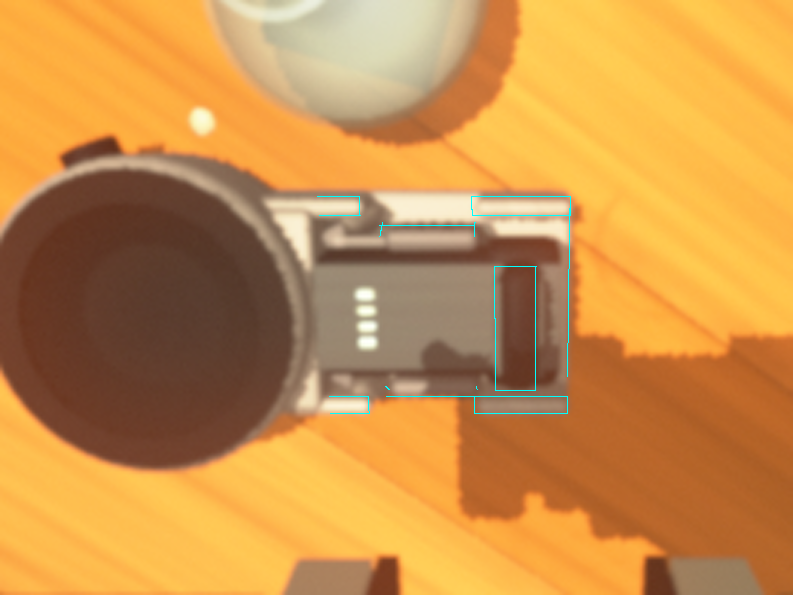

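The pack overlay at the home pose matches: the rib is at crop (495-535, 266-390) and the upper catch and its hook show spread out. The automatic pack fit jumped to a false optimum, so I'm discounting it. Now I'll refine the decanter lip numerically.

```bash
python3 - <<'E'
from fitp import *
for n in(["w1"],["w2"],["w8"],["w1","w2"],["w2","w8"]):
    V=[ld(x) for x in n]; G=[grad(im) for im,_ in V]; best=[]
    def sc(p): return -sum(cv2.remap(g,*(lambda u:(u[:,:1],u[:,1:]))(proj(C,circ(p[2] if 16<p[2]<19.5 else 17.5,p[3] if len(n)>1 else 166)+[p[0],p[1],0]).astype(np.float32)),1).mean() for (im,C),g in zip(V,G))
    for dx in(-6,0,6):
      for dy in(-6,0,6):
        m=minimize(sc,[472+dx,-253+dy,17.5]+([165] if len(n)>1 else []),method="Nelder-Mead"); best.append((m.fun,*m.x))
    print(n,np.round(min(best),1))
E
```

```text
['w1'] [-147.6  515.  -238.7   18.1]
['w2'] [-127.4  472.6 -253.6   18.1]
['w8'] [-164.   473.2 -255.9   16.4]
['w1', 'w2'] [-241.   472.9 -251.7   16.8  166.1]
['w2', 'w8'] [-291.5  473.6 -254.    16.2  172. ]
```

Emit:
play_rows --commands "-1 -0.02 -0.04 0 0; -1 -0.04 -0.08 0 0; -1 -0.0588 -0.1134 0 0; -1 -0.0588 -0.1134 -0.02 0; -1 -0.0588 -0.1134 -0.06 0; -1 -0.0588 -0.1134 -0.1 0; -1 -0.0588 -0.1134 -0.135 0; -1 -0.0588 -0.1134 -0.1535 0"

```text
time: 29.25
eef_pos: [471.1, -252.3, 118.4]
orientation: [-0.305, 0.952, 0.001, -0.003]
ft_force: [0.1, -0.1, 0.2]
grip_width: 87.6
```

Emit:
play_rows --commands "-0.5 0 0 0 0; 0 0 0 0 0; 0.2 0 0 0 0; 0.4 0 0 0 0; 0.4 0 0 0 0; 1 0 0 0 0; 1 0 0 0 0; 1 0 0 0 0" --newtons 12

```text
time: 30.25
eef_pos: [473.5, -252.8, 122.3]
orientation: [-0.305, 0.952, -0.0, 0.0]
ft_force: [-1.0, -0.1, 2.6]
grip_width: 33.8
```

Emit:
play_rows --commands "1 0 0 0 0; 1 0 0 0 0; 1 0 0 0 0; 1 0 0 0 0" --newtons 20

```text
time: 30.75
eef_pos: [473.5, -252.8, 122.3]
orientation: [-0.305, 0.952, -0.0, 0.0]
ft_force: [0.0, -0.8, 4.6]
grip_width: 33.2
```

Emit:
play_rows --commands "0.1 0 0 0 0; 0.1 0 0 0 0; 0.1 0 0 0.006 0; 0.1 0 0 0.006 0; 1 0 0 0.006 0; 1 0 0 0.006 0; 1 0 0 0.006 0; 1 0 0 0.006 0"

```text
time: 31.75
eef_pos: [473.5, -252.7, 128.1]
orientation: [-0.305, 0.952, -0.0, 0.0]
ft_force: [-0.3, 0.4, 2.2]
grip_width: 33.2
```

Emit:
play_rows --commands "1 0 0 0.003 0; 1 0 0 0.006 0; 1 0 0 0.012 0; 1 0 0 0.02 0; 1 0 0 0.02 0; 1 0 0 0.02 0"

```text
time: 32.5
eef_pos: [473.3, -252.6, 148.1]
orientation: [-0.305, 0.952, 0.0, 0.0]
ft_force: [0.0, 0.4, -3.9]
grip_width: 33.0
```

```bash
python3 - <<'E'
from h import *
o=robot.get_obs(); print(o["ft_force"],o["torque"],o["grip_width"],o["eef_pos"])
for n in("scene","top","wrist"):
    C=cam(n); im=robot.snapshot(n); save("d_"+n,im)
    for d in robot.cut_out(n,"decanter")[:2]:
        m=d["pixels"].astype(np.uint8); ys,xs=np.nonzero(m)
        print(n,round(float(d["p"]),2),list(map(int,d["rect"])),"centroid",xs.mean(),ys.mean())
        c=[xs[ys==y].mean() for y in np.unique(ys)]; w=[(ys==y).sum() for y in np.unique(ys)]; print(np.round(c[::4]),w[::4])
        print(" exp axis px", proj(C,[[473.5,-252.7,z] for z in (26,74,130,186)]).round(1).tolist())
E
```

```text
[ 0.0086735   0.38883557 -3.92404234] [ 0.01200144  0.04182575 -0.00765161] 33.03230707464973 [ 473.33941077 -252.62493604  148.06939325]
scene 0.91 [442, 209, 460, 242] centroid 450.46 226.29333333333332
[455. 453. 452. 450. 449. 449. 450. 451. 454.] [np.int64(1), np.int64(11), np.int64(14), np.int64(17), np.int64(17), np.int64(17), np.int64(15), np.int64(13), np.int64(8)]
 exp axis px [[453.4, 236.7], [455.7, 224.9], [458.4, 210.6], [461.3, 195.7]]
scene 0.18 [400, 193, 446, 257] centroid 422.6150971599402 217.9050822122571
[424. 424. 424. 424. 425. 425. 423. 426. 430. 430. 419. 415. 415. 414.
 414. 422.] [np.int64(6), np.int64(28), np.int64(35), np.int64(38), np.int64(39), np.int64(39), np.int64(37), np.int64(21), np.int64(11), np.int64(5), np.int64(8), np.int64(10), np.int64(13), np.int64(14), np.int64(26), np.int64(6)]
 exp axis px [[453.4, 236.7], [455.7, 224.9], [458.4, 210.6], [461.3, 195.7]]
wrist 0.75 [249, 178, 387, 382] centroid 316.4538031530683 259.6074367187991
[316. 318. 316. 316. 316. 316. 316. 316. 316. 316. 316. 316. 316. 316.
 316. 316. 316. 317. 316. 316. 316. 316. 317. 316. 317. 316. 316. 316.
 316. 316. 316. 316. 316. 318. 318. 318. 317. 316. 307. 317. 316. 316.] [np.int64(20), np.int64(54), np.int64(68), np.int64(80), np.int64(89), np.int64(97), np.int64(104), np.int64(110), np.int64(116), np.int64(121), np.int64(125), np.int64(127), np.int64(129), np.int64(131), np.int64(133), np.int64(134), np.int64(136), np.int64(135), np.int64(134), np.int64(134), np.int64(132), np.int64(130), np.int64(127), np.int64(122), np.int64(119), np.int64(114), np.int64(69), np.int64(66), np.int64(66), np.int64(66), np.int64(66), np.int64(66), np.int64(62), np.int64(60), np.int64(66), np.int64(74), np.int64(79), np.int64(82), np.int64(61), np.int64(63), np.int64(53), np.int64(38)]
 exp axis px [[317.1, 233.9], [317.2, 253.5], [317.3, 288.1], [317.6, 349.0]]
```

Emit:
play_rows --commands "1 0 0 0.02 0; 1 0 0 0.045 0; 1 0.01 0 0.06 0; 1 0.03 0 0.06 0; 1 0.055 0.001 0.06 0; 1 0.08 0.002 0.06 0; 1 0.105 0.0025 0.06 0; 1 0.125 0.003 0.06 0"

```text
time: 33.8
eef_pos: [599.8, -249.4, 206.0]
orientation: [-0.305, 0.952, 0.001, -0.001]
ft_force: [0.2, 0.8, -3.1]
grip_width: 33.1
```

Emit:
play_rows --commands "1 0.008 0 0 0; 1 0.0122 0 0 0; 1 0.0122 0 0 0; 1 0.0122 0 -0.01 0; 1 0.0122 0 -0.02 0; 1 0.0122 0 -0.026 0; 1 0.0122 0 -0.03 0; 1 0.0122 0 -0.03 0"

```text
time: 34.8
eef_pos: [610.5, -249.7, 177.7]
orientation: [-0.305, 0.952, 0.0, -0.0]
ft_force: [-0.1, 0.4, -3.2]
grip_width: 32.9
```

Emit:
play_rows --commands "1 0 0 -0.001 0; 1 0 0 -0.002 0; 1 0 0 -0.003 0; 1 0 0 -0.004 0; 1 0 0 -0.005 0; 1 0 0 -0.005 0"

```text
time: 35.55
eef_pos: [610.5, -249.7, 172.9]
orientation: [-0.305, 0.952, 0.0, -0.0]
ft_force: [-0.3, 0.1, -3.5]
grip_width: 32.9
```

Emit:
play_rows --commands "1 0 0 -0.001 0; 1 0 0 -0.002 0; 1 0 0 -0.002 0"

```text
time: 35.92
eef_pos: [610.5, -249.7, 170.9]
orientation: [-0.305, 0.952, 0.0, -0.0]
ft_force: [0.5, -1.4, -3.0]
grip_width: 32.8
```

Emit:
play_rows --commands "1 0 0 -0.0005 0; 1 0 0 -0.001 0; 1 0 0 -0.0015 0; 1 0 0 -0.0015 0"

```text
time: 36.42
eef_pos: [610.7, -249.7, 169.8]
orientation: [-0.305, 0.952, -0.0, 0.0]
ft_force: [-0.6, -0.3, -3.1]
grip_width: 33.3
```

Emit:
play_rows --commands "1 0 0 -0.0005 0; 1 0 0 -0.001 0; 1 0 0 -0.0015 0; 1 0 0 -0.0015 0"

```text
time: 36.92
eef_pos: [611.5, -249.9, 169.5]
orientation: [-0.305, 0.952, -0.001, 0.001]
ft_force: [0.3, 1.6, 6.4]
grip_width: 33.0
```

Contact at the expected height (TCP 169.5). Releasing gently.

Emit:
play_rows --commands "1 0 0 0.001 0; 1 0 0 0.001 0; 1 0 0 0.001 0" --newtons 4

```text
time: 37.3
eef_pos: [610.9, -249.8, 169.3]
orientation: [-0.305, 0.952, -0.0, 0.0]
ft_force: [0.9, 0.2, 3.0]
grip_width: 34.2
```

Emit:
play_rows --commands "0.2 0 0 0 0; 0.1 0 0 0 0; 0 0 0 0 0; -0.3 0 0 0 0; -0.6 0 0 0 0; -1 0 0 0 0; -1 0 0 0 0; -1 0 0 0 0"

```text
time: 38.3
eef_pos: [610.6, -249.7, 169.1]
orientation: [-0.305, 0.952, -0.0, 0.0]
ft_force: [-0.4, -0.3, 0.1]
grip_width: 85.9
```

Emit:
play_rows --commands "-1 0 0 0.01 0; -1 0 0 0.03 0; -1 0 0 0.06 0; -1 0 0 0.1 0; -1 0 0 0.15 0; -1 -0.03 0.04 0.18 0; -1 -0.07 0.09 0.18 0; -1 -0.07 0.09 0.18 0"

```text
time: 39.3
eef_pos: [538.7, -157.7, 351.7]
orientation: [-0.306, 0.952, -0.0, 0.002]
ft_force: [0.5, -0.4, 1.1]
grip_width: 87.5
```

Emit:
play_rows --commands "-1 0 0 0 0; -1 0 0 0 0; -1 0 0 0 0"

```text
time: 39.67
eef_pos: [541.0, -160.3, 348.4]
orientation: [-0.305, 0.952, 0.0, -0.001]
ft_force: [0.4, 0.4, -0.9]
grip_width: 87.8
```

```bash
python3 - <<'E'
from fitp import *
o=robot.get_obs(); print(o["eef_pos"],o["time"],o["ft_force"])
for n in("wrist","scene","top"):
    C=cam(n); im=robot.snapshot(n); save("e_"+n,im)
    if n=="wrist": np.savez("w9.npz",im=im,K=C[0],R=C[1],t=C[2])
    for d in robot.cut_out(n,"decanter")[:1]:
        r=d["rect"]; print(n,round(float(d["p"]),2),list(map(int,r)))
        ax=np.array([610,-250.,0]); uv=[]
        for z in np.linspace(48,207,40):
            rr=48*np.sqrt(max(0,1-((z-95)/48)**2)) if z<143 else 17
            uv.append(proj(C,ax+circ(max(rr,15),z)))
        uv=np.vstack(uv); print(" expected rect",uv.min(0).round(),uv.max(0).round())
    for k in("wine_glass","wine_bottle","steel_cup"):
        print(n,k,[(round(float(d["p"]),2),list(map(int,d["rect"]))) for d in robot.cut_out(n,k)[:2]]) if n!="wrist" else 0
V=[ld("w9")]; G=[grad(im) for im,_ in V]; im,C=V[0]; best=[]
def sc(p): 
    u=proj(C,circ(p[2],207.5)+[p[0],p[1],0]).astype(np.float32); return -cv2.remap(G[0],u[:,:1],u[:,1:],1).mean()+100*max(0,abs(p[2]-17.3)-1.2)
for dx in(-8,-4,0,4,8):
  for dy in(-8,-4,0,4,8):
    m=minimize(sc,[610+dx,-251+dy,17.3],method="Nelder-Mead"); best.append((m.fun,*m.x))
best.sort(); print(np.round(best[:3],1), proj(C,[[610,-251,207.5]]))
E
```

```text
[ 540.96483065 -160.32209278  348.41101856] 39.675 [ 0.35001908  0.37717233 -0.89072215]
wrist 0.86 [168, 164, 265, 253]
 expected rect [172. 165.] [263. 250.]
scene 0.72 [409, 166, 440, 212]
 expected rect [409. 164.] [440. 212.]
scene wine_glass [(0.59, [322, 159, 345, 226])]
scene wine_bottle [(0.59, [302, 179, 321, 245]), (0.56, [411, 165, 440, 212])]
scene steel_cup [(0.66, [280, 321, 305, 360])]
top 0.82 [452, 252, 471, 271]
 expected rect [442. 233.] [482. 270.]
top wine_glass [(0.93, [362, 156, 396, 174])]
top wine_bottle [(0.69, [321, 182, 330, 225])]
top steel_cup [(0.96, [212, 311, 240, 339]), (0.5, [363, 154, 397, 174])]
[[-135.8  612.5 -249.1   16.6]
 [-135.8  612.5 -249.1   16.6]
 [-135.8  612.5 -249.1   16.6]] [[189.73421036 231.77448234]]
```

The decanter outline in the scene and wrist views matches the seated, upright prediction within 1-4 px. The cup and bottle outlines haven't moved. Handing in.

```bash
python3 -c "
from cell import robot
print(robot.sign_off())"
```

```text
the job is handed in; nothing more can be done
None
```

The swirler is ready and the job is handed in, at about 40 s of the 72 s allowed. No verdict came back, so the result rests on my own checks.

**What I did**
- I squeezed both catches, drew the pack off the charger and set it down in line behind the bay.
- I then took the pack by its rib and slid it along the dovetail to the end wall.
- Only after that did I lift the decanter by its neck and lower it into the dish.

**Last checks**
- **Pack:** It stopped dead against a push of about 25 N and held against a pull of about 16 N, so it is latched. The home-pose overlay matched to about 1–2 mm. I judged the catches to be out from the picture (mainly the upper one) and the latch test; I had no direct reading of them.
- **Decanter:** It touched the dish at the expected height with about 10 N. The scene and wrist outlines match a seated, upright decanter within 1–4 px. The lip measured about 3.7 mm off the estimated axis, which is at most about 0.02 rad of tilt.
- **Bottle, glass and cup:** The bottle and the cup are where they started. For the glass, the networks gave only a partial outline at the end; the arm never went near it.

**Checks that failed or disagreed**
- The last automatic fit of the pack jumped to a wrong spot, so I relied on the overlay and the push/pull test instead.
- The top camera outlined only part of the decanter.
- The fingers closed to 33 mm on the neck instead of the 28–30 mm expected, but the decanter held without slipping.

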